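# Free the winch pawl and back the drum onto its stop

### The job

The hand winch on the bench is locked, its drum leaning back on the pawl. Ease the crank forward by less than one tooth so that the pawl comes free, flip the red pawl right over to its parked side, then crank the drum backward until its yellow lug bears on the rubber-topped stop stud with a firm push of about 10 to 15 N, and leave it resting there. Never force the pawl or the stud (nothing near 25 N), and leave the other tools where they are.

Things in the scene. Friction and masses are not known exactly. Their poses are not given: they have to be found in the camera images.
- winch: Hand winch with a blue frame, bolted to the bench. Origin: centre of the base plate's underside, on the bench; z up. In its frame the drum axle runs along y through (0, 0, 115 mm); the crank stands on the +y side, the ratchet wheel and red pawl on the -y side. The frame is 200 x 116 mm at the base, with side plates up to 133 mm and an ear up to 185 mm at the pawl pivot. BACKWARD turning carries the top of the drum and crank towards the winch's +x; FORWARD towards its -x.
- handle: Black crank handle, a free-spinning sleeve 26 mm in diameter and 80 mm long lying along the winch's y; origin at its centre, 120 mm to +y of the winch's middle and 100 mm from the drum axle. At the start it stands about 46 degrees forward (to the winch's -x) of straight above the axle. The dark crank arm is in the plane 66 mm to +y of the winch's middle.
- drum (a joint): Turn of drum, crank and ratchet wheel together, rad; grows BACKWARD, near 0 at the start. Turning it slowly takes 4 to 9 N at the handle: friction of about 0.7 N m, which also holds the drum where it is left, less or more the crank's own weight.
- ratchet: Dark steel ratchet wheel with 12 hooked teeth (30 degrees apart, tips at radius 56 mm), fixed to the drum; origin on the axle in the winch's middle; the wheel itself lies 52 to 64 mm to -y.
- pawl_tip: Hooked end of the red pawl. It sits under the overhanging face of a tooth, so it comes out freely only after the drum is eased forward by 0.16 to 0.35 rad; beyond 0.5 rad it is about to fall into the next tooth. Pulled up sooner it jams. Origin on the pawl's pivot: (62, -58, 169) mm in the winch frame.
- pawl (a joint): Swing of the pawl about its pivot (axis along the winch's y), rad: 0 lying in the teeth, about 1.6 standing up, 2.4 flipped right over and resting on its stop on the +x side, where its own weight keeps it. It moves freely.
- pawl_grip: Orange grip of the pawl, a free-spinning sleeve 14 mm in diameter and 46 mm long lying along the winch's y; origin at its centre, 43 mm from the pivot axis and 37 mm to -y of the pawl; with the pawl in the teeth it is 42 mm to -x of the pivot and 10 mm above it.
- lug: Yellow lug on the middle of the drum, 12 mm thick, 30 mm wide, reaching out to 64 mm from the axle; origin on the axle, own z axis points out along the lug. About straight up at the start; turning back brings it down on the stud's rubber buffer, which it meets 56 mm from the axle: a push P at the handle beyond the free turning force puts about 1.8 P on the stud. The buffer yields about 1 mm per 10 N.
- stop_stand: Stand of the drum stop, on the winch base under the +x side of the drum (origin on the bench at (56, 0, 0) mm in the winch frame). A brass stud 13 mm in diameter with a black rubber buffer on top (18 mm in diameter) stands up in it; how far it is screwed up differs, its top being 103 to 115 mm above the bench and not measured, so the lug meets it at a drum turn of about 1.5 to 1.75 rad: feel for it.
- screwdriver: Bystander, to be left alone: orange-handled screwdriver lying by the winch; origin at its underside.
- wrench: Bystander, to be left alone: steel spanner lying beside the winch; origin at its underside.
- shackle: Bystander, to be left alone: small steel bow shackle lying beside the winch; origin at its underside.
- drill: Bystander, to be left alone: blue and black cordless drill standing on its battery, 200 mm tall; origin at its underside.
- bit_stand: Bystander, to be left alone: blue stand of brass-coloured drill bits, 100 mm tall; origin at its underside.
- tape_measure: Bystander, to be left alone: yellow tape measure, 68 mm tall; origin at its underside.
- oil_can: Bystander, to be left alone: red can, 130 mm tall; origin at its underside.
- socket_tray: Bystander, to be left alone: blue tray of sockets, 30 mm tall; origin at its underside.

How it is judged:
By the outcome, as a careful person would: the job done as asked, in the order asked, and still so for the second after the job is handed in, with the robot touching nothing.
It also fails if it takes over 72 s, if anything falls off the work surface, if the arm or the gripper's body presses on something with over 40 N, if the wrist force passes 120 N, or if a joint passes its speed limit or range.

### The arm

A 6-joint arm with a two-finger parallel gripper is mounted at the origin on the work surface. World frame = base frame: x ahead of the robot, y to its left, z up, the work surface at z = 0. Lengths are in m, angles in rad, forces in N, time in s.
With the tool pointing down it reaches from about 0.35 to 0.975 m from the base axis. Payload 4.9 kg.
Tool frame: the origin (TCP) lies at the very end of the fingers, on their centre line; the grasp point (between the pads) lies 19 mm behind it; z points along the fingers, y is the direction in which the jaws open and shut (so a half turn about z gives the same grasp; the last joint's range is limited). The gripper opens to 85 mm and grips with 20 to 120 N. Pads are 22 mm wide; open, the fingers measure 114 mm over their backs; the gripper's body (76 mm by 85 mm) begins 54 mm behind the grasp point. The pads swing forward as they close: fully open they stand 13 mm farther back than shut.
Start: joints at [1.144, 0.053, 1.613, -0, 1.476, -0.119], TCP at [0.189, 0.596, 0.231] pointing down, gripper open.
Joint ranges: [-3.01, 3.01], [-1.01, 2.22], [0.06, 2.58], [-1.02, 4.17], [0.09, 2.62], [-3.14, 3.14]. Speed limits (rad/s): [2.57, 2.57, 3.14, 3.14, 3.14, 3.14].

### API

Orientations are given as a unit quaternion [w, x, y, z].
In Python, from plant import state, grab_frame, camera_model, job_done, search_frame, masks_of, place_of gives the robot as it stands.
- The arm moves only by the tool drive_tool, never from a script. Its argument "series" is a list of rows, each a list of 2 entries, a list of its own where there are three numbers: the shift along the world's x, y, z in m, then the turn, a rotation vector about the world's x, y, z in degrees. A call has 1 to 8 rows; each row is the pose to reach, as a shift and turn from the pose commanded when the call began; what a row does not reach only later rows make up. A row lasts 1/10 s, in which the tool goes at most 50 mm and 8.59 degrees, less where a joint would pass 70% of its speed; a pose out of reach is approached as far as the arm can. A call with a gripper value outside its range is refused whole. "fingers" is the closure, from -1 (fully open) to 1 (shut), so that 0 is half open, set as the call begins (left out, the last holds). The fingers move at their own pace and stop on an object; the grip force is fixed at half the most. Time passes only in rows, so rows that repeat a pose let the fingers close. It gives the time, the measured TCP pose, the force and the opening at its end, in the units of the state.
- state(): the state, without advancing time (a new reading comes with each control period).
- grab_frame(name): name is "scene" or "top" or "wrist"; returns the picture (480x640x3 uint8, red, green, blue); there is no depth.
- camera_model(name): a dict with "fovy" (degrees; the focal length in pixels is half the picture's height over the tangent of half this angle, whatever the lens; pixels are square), "cx", "cy" (the principal point, pixels), "rvec" (rotation vector, rad) and "tvec" (3), from world to camera coordinates, as OpenCV has them. Camera axes: x right, y down, z forward; pixel columns grow to the right and rows downward; lengths in m; the calibration is good to about 2 mm. A picture is of the moment at which its call begins: read the wrist's pose just before it. camera_model takes no time and is no camera call; for the wrist camera it gives the pose at the moment of the call.
- job_done(): hands the job in, once; it reports no verdict.
Trained networks look in the newest picture that a camera, given by its name, has taken for a name from the list of things; names that differ only in an ending like _2 or _b are one class to them, and where a whole thing is asked for, a point or a joint stands for the part that bears it (a point fixed in the world has none). Each returns a list of dicts, best first, with "confidence" (0 to 1); they miss things now and then, are a little off and sometimes report something else, mostly with a low value. They report only what shows in the picture. A call takes as long as a camera call.
- search_frame(camera, name): "location" ([x, y, z] in m, in world coordinates, good to about 4 mm: the middle of the surface that is visible of it).
- masks_of(camera, name): "pixels" (480x640 bool, what is visible of it).
- place_of(camera, name): "location" ([x, y, z] in m, in world coordinates, good to about 4 mm: a listed point, or the origin of a listed thing).
The state is a dict: "time": time; "joint_pos": joint angles; "joint_vel": joint speeds; "joint_efforts": joint torques, N m; "tool_pos": TCP position; "tool_rot": TCP orientation; "contact_force": force on the tool from outside, world axes, zero at the start; "ft_torque": the same for the moment, N m; "gripper_width": opening from 0.0 (shut) to 1.0 (fully open).
Only numpy, scipy, OpenCV 4.12 (cv2) and the standard library are available. Lean on these libraries where they do the work, as an engineer would, in place of code of your own. Each camera call takes 0.05 s, during which the arm holds its last target.

## Working session

There is one attempt and no reset: what is moved stays moved. The work goes in short steps, Python scripts to look and compute and a tool call to move; the robot and the scene stay as the last step left them, time stands still between calls to the robot, and variables do not carry over. Pictures are saved under pics/ and viewed, and the job is handed in when it is done.

Besides the shell and the picture viewer there is one more tool, called after ">>>" by a JSON object that holds its "name" and its "arguments". drive_tool: Moves the arm, as the interface text tells. Its arguments: {"type":"object","properties":{"series":{"type":"array","items":{"type":"array"}},"fingers":{"type":"number"}},"required":["series"]}

```bash
ls; mkdir -p pics
python3 - <<'E'
from plant import *
import cv2,numpy as np
s=state();print(s)
for n in ["scene","top"]:
    f=grab_frame(n);cv2.imwrite(f"pics/{n}0.png",f[:,:,::-1])
    print(n,camera_model(n))
    for k in ["winch","handle","ratchet","pawl_tip","pawl_grip","lug","stop_stand","drill","oil_can","bit_stand","tape_measure","socket_tray","screwdriver","wrench","shackle"]:
        print(k,[(np.round(d["location"],3),round(d["confidence"],2)) for d in place_of(n,k)[:2]])
print(state()["time"])
E
```

```text
pics
{'time': 0.0, 'joint_pos': array([ 1.14401851e+00,  5.33710609e-02,  1.61430025e+00, -5.13174880e-06,
        1.47598496e+00, -1.18986156e-01]), 'joint_vel': array([ 0.00085702,  0.00060287,  0.00034545,  0.00028683,  0.00168173,
       -0.00036352]), 'joint_efforts': array([ 6.87654992e-04, -3.93674076e+01, -3.70175421e+01, -7.49842172e-06,
        7.14581736e-03, -1.74710704e-05]), 'tool_pos': array([0.18908025, 0.59506028, 0.23005047]), 'tool_rot': array([-2.75620894e-04,  1.53288748e-01,  9.88180902e-01, -9.94317864e-04]), 'contact_force': array([ 0.08129431, -0.45047357,  0.53452587]), 'ft_torque': array([ 0.00796373, -0.03646491,  0.01364567]), 'gripper_width': 1.0049059577466644}
scene {'fovy': 49.66253003742436, 'cx': 318.4219171212134, 'cy': 237.80496973911178, 'rvec': array([ 2.46810028,  0.91502331, -0.24802941]), 'tvec': array([-0.43634608, -0.28321111,  1.51441466])}
winch [(array([ 0.572, -0.079, -0.003]), 0.59)]
handle [(array([0.482, 0.027, 0.181]), 0.88)]
ratchet []
pawl_tip []
pawl_grip [(array([ 0.618, -0.166,  0.178]), 0.53), (array([0.545, 0.112, 0.002]), 0.
[... 1042 characters left out ...]
(array([0.424, 0.433, 0.002]), 0.34)]
stop_stand [(array([ 0.63 , -0.073,  0.002]), 0.5), (array([ 0.475, -0.464,  0.   ]), 0.44)]
drill [(array([ 0.477, -0.465, -0.001]), 0.63)]
oil_can [(array([ 0.766, -0.198, -0.001]), 0.62), (array([ 0.612, -0.171,  0.174]), 0.44)]
bit_stand [(array([ 0.79 , -0.007, -0.001]), 0.98)]
tape_measure [(array([0.424, 0.431, 0.   ]), 0.69), (array([ 0.633, -0.073,  0.003]), 0.42)]
socket_tray [(array([ 0.753,  0.182, -0.003]), 0.9)]
screwdriver [(array([ 0.413, -0.13 , -0.003]), 0.74), (array([ 0.754,  0.181, -0.001]), 0.71)]
wrench [(array([0.545, 0.11 , 0.007]), 0.65)]
shackle [(array([ 0.569, -0.22 , -0.001]), 0.76), (array([0.424, 0.433, 0.002]), 0.25)]
1.6
```

View pics/scene0.png

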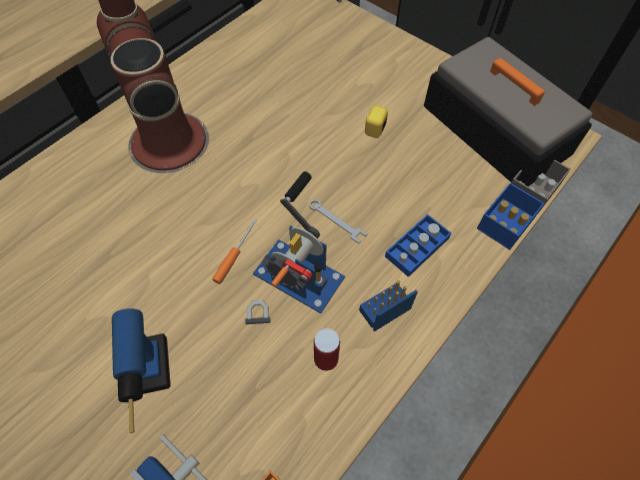

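View pics/top0.png

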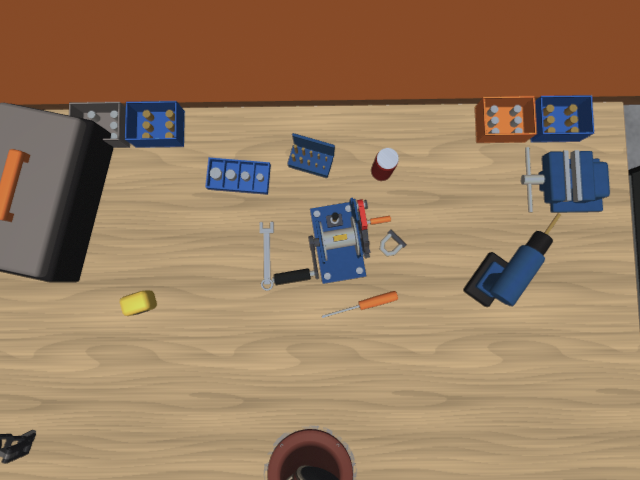

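Top view: winch centred near (338,243), yaw roughly 9°; handle at (293,276), orange grip at (380,220). Moving to above the handle for a closer look.

>>> {"name": "drive_tool", "arguments": {"series": [[[0.14,-0.28,0.1],[0,0,-63.4]],[[0.14,-0.28,0.1],[0,0,-63.4]],[[0.14,-0.28,0.1],[0,0,-63.4]],[[0.14,-0.28,0.1],[0,0,-63.4]],[[0.14,-0.28,0.1],[0,0,-63.4]],[[0.14,-0.28,0.1],[0,0,-63.4]],[[0.16,-0.33,0.12],[0,0,-63.4]],[[0.185,-0.38,0.14],[0,0,-63.4]]], "fingers": -1}}

```text
time: 2.4
tool_pos: [0.3562, 0.2524, 0.357]
tool_rot: [0.0, 0.651, 0.759, 0.0]
contact_force: [0.3, 0.5, 0.4]
gripper_width: 1.002
```

>>> {"name": "drive_tool", "arguments": {"series": [[[0.05,-0.05,0],[0,0,0]],[[0.07,-0.09,0],[0,0,0]],[[0.09,-0.135,0],[0,0,0]],[[0.11,-0.18,0],[0,0,0]],[[0.12,-0.215,0],[0,0,0]],[[0.12,-0.215,0],[0,0,0]],[[0.12,-0.215,0],[0,0,0]]]}}

```text
time: 3.1
tool_pos: [0.4761, 0.0383, 0.356]
tool_rot: [-0.0, 0.651, 0.759, 0.0]
contact_force: [0.2, -0.5, 1.4]
gripper_width: 0.998
```

```bash
cat > h.py <<'E'
from plant import *
import cv2,numpy as np
def proj(cm,P):
    f=240/np.tan(np.radians(cm["fovy"]/2))
    K=np.array([[f,0,cm["cx"]],[0,f,cm["cy"]],[0,0,1]])
    return cv2.projectPoints(np.array(P,float).reshape(-1,3),cm["rvec"],cm["tvec"],K,None)[0].reshape(-1,2)
def W(w,P):
    x,y,a=w;c,s=np.cos(a),np.sin(a);P=np.array(P,float).reshape(-1,3)
    return np.c_[x+c*P[:,0]-s*P[:,1],y+s*P[:,0]+c*P[:,1],P[:,2]]
E
python3 - <<'E'
from h import *
s=state();print(s['tool_pos'])
cm=camera_model("wrist");f=grab_frame("wrist");cv2.imwrite("pics/w1.png",f[:,:,::-1]);print(cm)
np.save("w1cm.npy",cm,allow_pickle=True)
for k in ["winch","handle","pawl_grip","pawl_tip","stop_stand","lug"]:
    print(k,[(np.round(d["location"],3),round(d["confidence"],2)) for d in place_of("wrist",k)[:2]])
t=cv2.imread("pics/top0.png")[180:300,250:410];cv2.imwrite("pics/t_crop.png",cv2.resize(t,None,fx=5,fy=5,interpolation=cv2.INTER_CUBIC))
E
```

```text
[0.476122   0.03833487 0.35595608]
{'fovy': 66.82008986311203, 'cx': 319.1532569757412, 'cy': 238.47131476452043, 'rvec': array([-2.84524817, -0.21695728, -0.03134102]), 'tvec': array([-0.47677566, -0.10646295,  0.48847152])}
winch [(array([ 0.58 , -0.076, -0.003]), 0.58)]
handle [(array([0.488, 0.031, 0.183]), 0.93)]
pawl_grip [(array([ 0.611, -0.168,  0.181]), 0.76), (array([ 0.574, -0.22 , -0.001]), 0.45)]
pawl_tip []
stop_stand []
lug [(array([ 0.579, -0.073,  0.116]), 0.82), (array([ 0.758,  0.183, -0.001]), 0.57)]
```

View pics/w1.png

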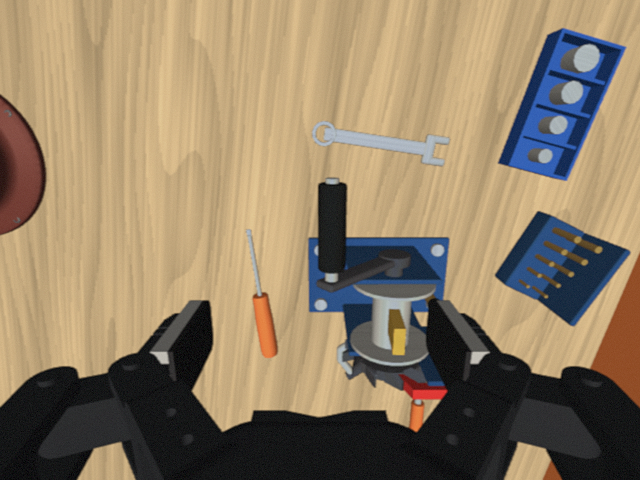

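View pics/t_crop.png

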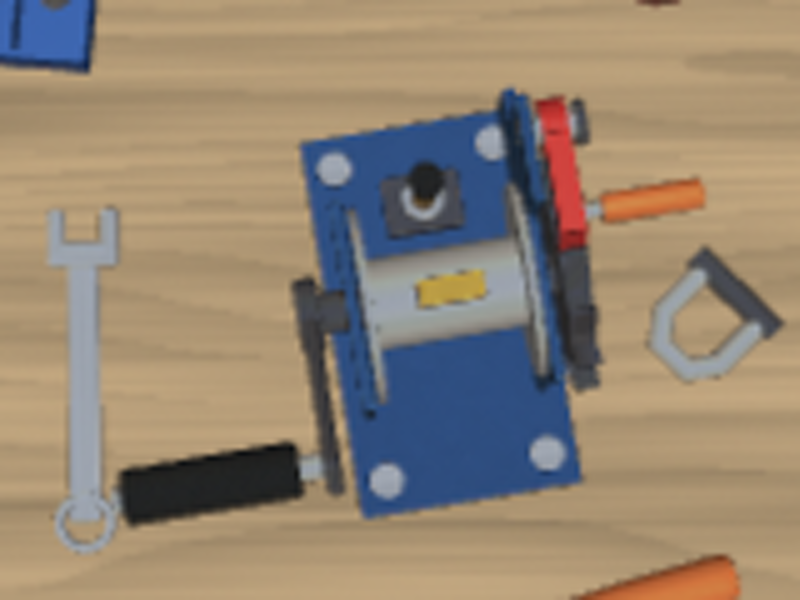

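Run:
```python
from h import *
from scipy.optimize import least_squares
wc=np.load("w1cm.npy",allow_pickle=True).item();tc=camera_model("top")
def hd(th,y): return [100*np.sin(th)/1e3,y/1e3,.115+.1*np.cos(th)]
def res(p,full=False):
    w=p[:3];t=p[4];th=p[3]
    g=lambda y:[.020,y,.179]
    T=[[.1,.058,t],[-.1,.058,t],[-.1,-.058,t],hd(th,160),hd(th,80),g(-.072),g(-.118)]
    To=[[310.4,208.6],[322.6,283.4],[366.4,276.4],[274.2,279.4],[310,274.2],[370.6,221.4],[390.8,218.8]]
    V=[[-.1,.058,t],[.1,.058,t],hd(th,160),hd(th,80)]
    Vo=[[309,237],[448,238],[332,182],[332,270]]
    a=proj(tc,W(w,T))-To; b=proj(wc,W(w,V))-Vo
    if full: print(np.round(a,1));print(np.round(b,1))
    return np.r_[a.ravel(),b.ravel()/2.0,(t-.008)/.003]
r=least_squares(res,[.576,-.077,.155,-.8,.008],x_scale=[.01,.01,.1,.1,.01]);print(r.x,np.degrees(r.x[2:4]));res(r.x,1)
w=r.x[:3];print("handle",W(w,hd(r.x[3],120)),"grip",W(w,[.02,-.095,.179]),"pivot",W(w,[.062,-.095,.169]))
np.save("w.npy",r.x)
```

```text
[ 0.57698577 -0.07892907  0.14943735 -0.79797258  0.00720263] [  8.56212927 -45.7204609 ]
[[-0.2 -0.8]
 [-0.3  0.1]
 [ 0.2 -0.1]
 [ 0.2 -0.7]
 [ 0.1 -1.3]
 [ 0.1  0.3]
 [ 0.2 -0.3]]
[[-2.8  0.3]
 [ 0.3 -0.3]
 [-0.8 -0.2]
 [-1.8 -1.2]]
handle [[0.48832367 0.02907446 0.18481597]] grip [[ 0.61090664 -0.16989266  0.179     ]] pivot [[ 0.65243855 -0.16363962  0.169     ]]
```

>>> {"name": "drive_tool", "arguments": {"series": [[[0.008,-0.004,-0.05],[0,0,0]],[[0.008,-0.004,-0.1],[0,0,0]],[[0.008,-0.004,-0.13],[0,0,0]],[[0.008,-0.004,-0.155],[0,0,0]],[[0.008,-0.004,-0.175],[0,0,0]],[[0.008,-0.004,-0.19],[0,0,0]],[[0.008,-0.004,-0.19],[0,0,0]]], "fingers": -0.5}}

```text
time: 4.15
tool_pos: [0.4825, 0.0358, 0.1637]
tool_rot: [-0.002, 0.649, 0.76, -0.001]
contact_force: [0.3, 0.4, -0.4]
gripper_width: 0.751
```

Run:
```python
from h import *
f=grab_frame("wrist");cv2.imwrite("pics/w2.png",f[:,:,::-1])
```

```text
(no output)
```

View pics/w2.png

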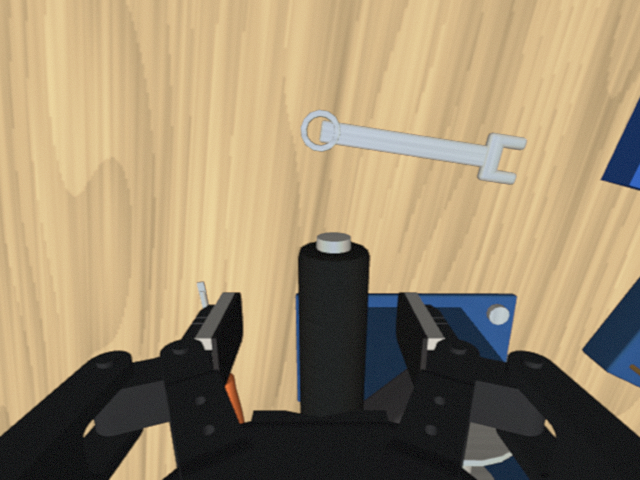

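The sleeve (column 334) sits between the pads (at 240 and 400), with the gripper offset a little to the forward side as intended. Closing.

>>> {"name": "drive_tool", "arguments": {"series": [[[0,0,0],[0,0,0]],[[0,0,0],[0,0,0]],[[0,0,0],[0,0,0]],[[0,0,0],[0,0,0]],[[0,0,0],[0,0,0]],[[0,0,0],[0,0,0]]], "fingers": 1}}

```text
time: 4.8
tool_pos: [0.4862, 0.0353, 0.1681]
tool_rot: [0.002, 0.65, 0.76, 0.002]
contact_force: [4.8, 0.4, 0.3]
gripper_width: 0.284
```

>>> {"name": "drive_tool", "arguments": {"series": [[[-0.003,0,-0.004],[0,0,0]],[[-0.005,-0.001,-0.008],[0,0,0]],[[-0.007,-0.001,-0.012],[0,0,0]],[[-0.009,-0.002,-0.016],[0,0,0]],[[-0.011,-0.002,-0.02],[0,0,0]],[[-0.011,-0.002,-0.02],[0,0,0]],[[-0.011,-0.002,-0.02],[0,0,0]]]}}

```text
time: 5.5
tool_pos: [0.4722, 0.0332, 0.1479]
tool_rot: [-0.001, 0.65, 0.76, -0.001]
contact_force: [-7.9, 0.1, 9.7]
gripper_width: 0.284
```

```bash
cat > ang.py <<'E'
from h import *
p=np.load("w.npy")
def ang():
    s=state();x,y,z=s["tool_pos"];a=p[2]
    lx=(x-p[0])*np.cos(a)+(y-p[1])*np.sin(a); lz=z+.019-.115
    F=s["contact_force"];fx=F[0]*np.cos(a)+F[1]*np.sin(a)
    th=np.arctan2(lx,lz)
    print("t",s["time"],"tcp",np.round([x,y,z],4),"r",round(np.hypot(lx,lz),4),"th",round(th,3),"drum",round(th+.798,3),"F",np.round(F,1),"Ftan_back",round(fx*np.cos(th)-F[2]*np.sin(th),1),"Frad",round(fx*np.sin(th)+F[2]*np.cos(th),1))
E
python3 -c "
from ang import *
ang()
f=grab_frame('scene');cv2.imwrite('pics/s2.png',cv2.resize(f[200:320,220:380,::-1],None,fx=5,fy=5,interpolation=2))
ang()
f=grab_frame('top');cv2.imwrite('pics/t2.png',cv2.resize(f[180:300,250:410,::-1],None,fx=5,fy=5,interpolation=2))
ang()"
```

```text
t 5.5 tcp [0.4722 0.0332 0.1479] r 0.1012 th -1.032 drum -0.234 F [-7.9  0.1  9.7] Ftan_back 4.3 Frad 11.6
t 5.55 tcp [0.4722 0.0332 0.1479] r 0.1012 th -1.032 drum -0.234 F [-8.2  0.6  9. ] Ftan_back 3.6 Frad 11.5
t 5.6 tcp [0.4722 0.0332 0.1479] r 0.1012 th -1.033 drum -0.235 F [-7.   0.9 10.3] Ftan_back 5.4 Frad 11.2
```

View pics/s2.png

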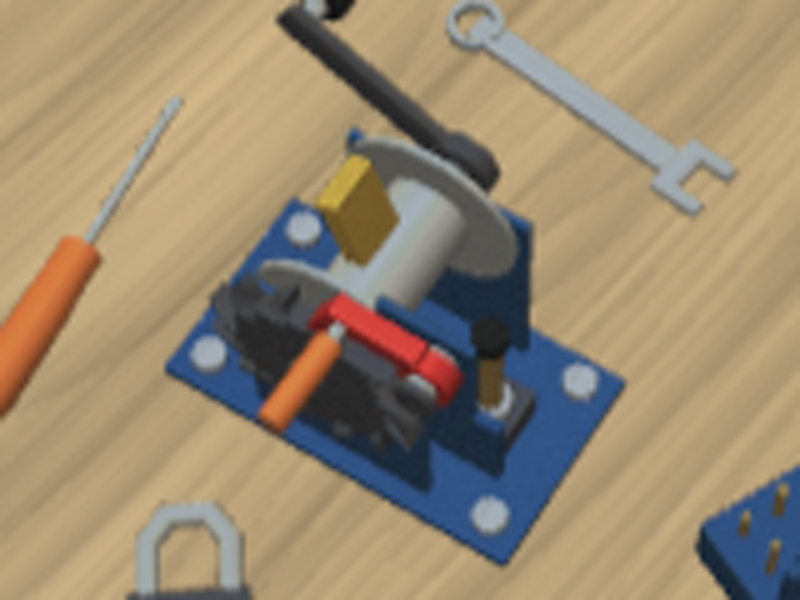

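View pics/t2.png

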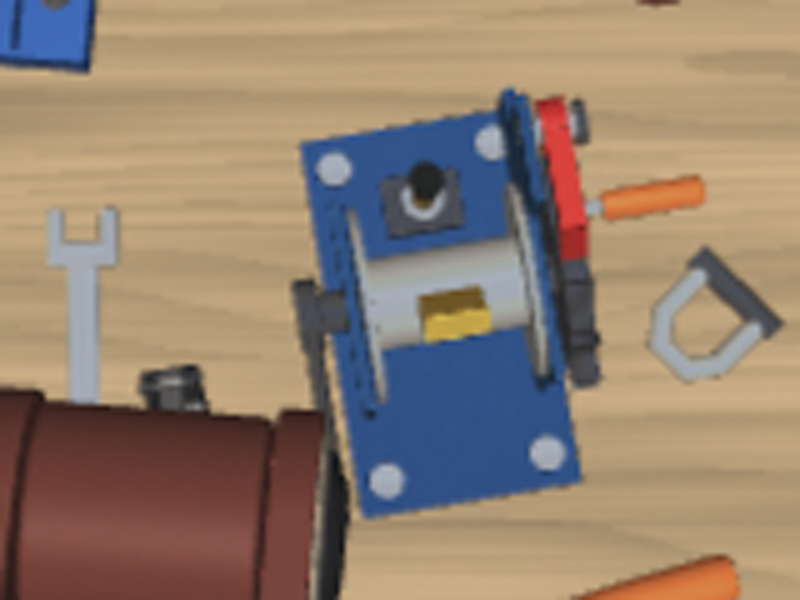

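>>> {"name": "drive_tool", "arguments": {"series": [[[0,0,0],[0,0,0]],[[0,0,0],[0,0,0]],[[0,0,0],[0,0,0]],[[0,0,0.01],[0,0,0]],[[0,0,0.05],[0,0,0]],[[0,0,0.1],[0,0,0]],[[0,0,0.15],[0,0,0]],[[0.0,-0.02,0.19],[0,0,0]]], "fingers": -0.5}}

```text
time: 6.4
tool_pos: [0.4733, 0.0141, 0.3403]
tool_rot: [0.001, 0.649, 0.761, 0.001]
contact_force: [0.7, 0.7, -0.2]
gripper_width: 0.747
```

>>> {"name": "drive_tool", "arguments": {"series": [[[0.04,-0.03,0],[0,0,0]],[[0.08,-0.06,0],[0,0,0]],[[0.12,-0.09,0],[0,0,0]],[[0.14,-0.13,0],[0,0,0]],[[0.14,-0.16,0],[0,0,0]],[[0.14,-0.16,0],[0,0,0]],[[0.14,-0.16,0],[0,0,0]]]}}

```text
time: 7.1
tool_pos: [0.613, -0.1472, 0.3363]
tool_rot: [-0.0, 0.65, 0.76, 0.0]
contact_force: [1.1, -0.1, -1.4]
gripper_width: 0.751
```

Run:
```python
from h import *
s=state();print(s['tool_pos'],s['time'])
cm=camera_model("wrist");f=grab_frame("wrist");cv2.imwrite("pics/w3.png",f[:,:,::-1])
np.save("w3cm.npy",cm,allow_pickle=True)
p=np.load("w.npy")
print("pred grip ends",proj(cm,W(p[:3],[[.02,-.072,.179],[.02,-.118,.179]])))
for c in ["wrist","scene"]:
    if c=="scene": f=grab_frame("scene");cv2.imwrite("pics/s3.png",f[:,:,::-1])
    for k in ["handle","pawl_grip"]:
        print(c,k,[(np.round(d["location"],3),round(d["confidence"],2)) for d in place_of(c,k)[:2]])
```

```text
[ 0.61304165 -0.14718112  0.33634931] 7.1
pred grip ends [[312.15598383 217.34174111]
 [312.21853533 268.24526188]]
wrist handle []
wrist pawl_grip [(array([ 0.612, -0.168,  0.183]), 0.96)]
scene handle [(array([0.466, 0.02 , 0.16 ]), 0.54)]
scene pawl_grip [(array([ 0.618, -0.17 ,  0.184]), 0.46)]
```

View pics/w3.png

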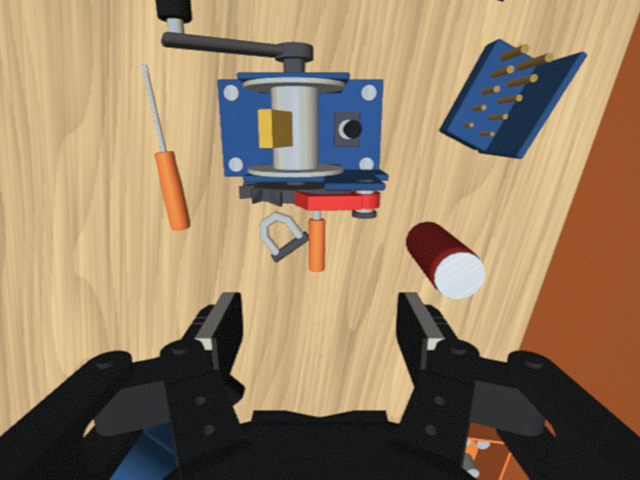

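The grip shows at column 317, rows 220–270 (about 5 px +x of the model); lug leans forward, drum stayed. Descending onto the grip.

>>> {"name": "drive_tool", "arguments": {"series": [[[0.001,-0.024,-0.04],[0,0,0]],[[0.001,-0.024,-0.085],[0,0,0]],[[0.001,-0.024,-0.12],[0,0,0]],[[0.001,-0.024,-0.145],[0,0,0]],[[0.001,-0.024,-0.165],[0,0,0]],[[0.001,-0.024,-0.174],[0,0,0]],[[0.001,-0.024,-0.174],[0,0,0]]], "fingers": -0.1}}

```text
time: 8.1
tool_pos: [0.6132, -0.17, 0.1606]
tool_rot: [-0.001, 0.649, 0.76, -0.0]
contact_force: [-1.0, 0.6, 0.8]
gripper_width: 0.554
```

Run:
```python
from h import *
f=grab_frame("wrist");cv2.imwrite("pics/w4.png",f[:,:,::-1]);print(state()['tool_pos'],state()['contact_force'])
f=grab_frame('scene');cv2.imwrite('pics/s4.png',cv2.resize(f[200:320,220:380,::-1],None,fx=5,fy=5,interpolation=2))
```

```text
[ 0.61408808 -0.17046704  0.16232078] [0.08436481 0.22867521 1.1788041 ]
```

View pics/w4.png

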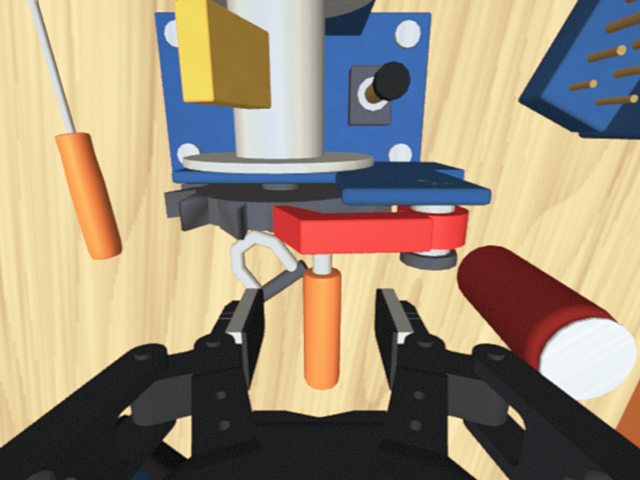

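View pics/s4.png

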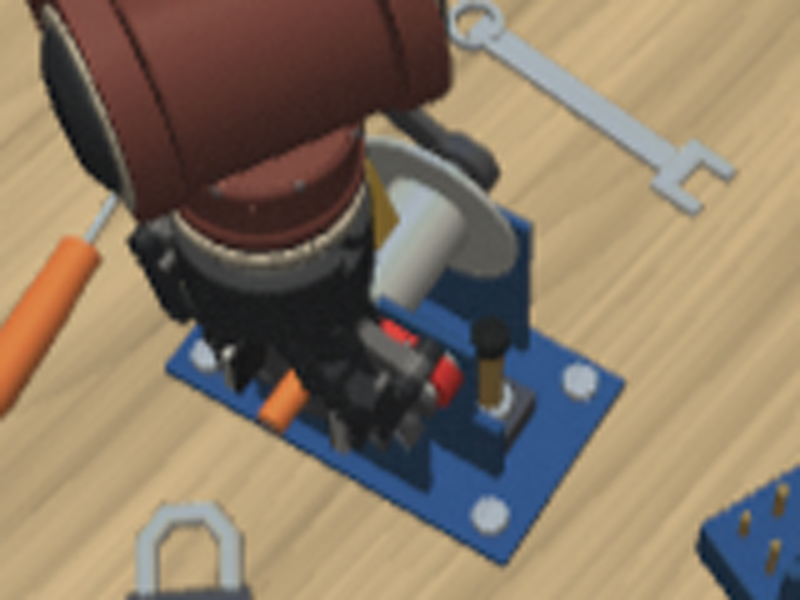

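The grip (column 322) is centred between the pads (262 and 377). Closing.

>>> {"name": "drive_tool", "arguments": {"series": [[[0,0,0],[0,0,0]],[[0,0,0],[0,0,0]],[[0,0,0],[0,0,0]],[[0,0,0],[0,0,0]],[[0,0,0],[0,0,0]]], "fingers": 1}}

```text
time: 8.7
tool_pos: [0.6145, -0.1712, 0.1635]
tool_rot: [0.001, 0.65, 0.76, 0.0]
contact_force: [-2.6, 0.8, 5.7]
gripper_width: 0.144
```

Run:
```python
from h import *
p=np.load("w.npy")
s=state();print(s["contact_force"],s["tool_pos"])
a=p[2];x,y,z=s["tool_pos"]
lx=(x-p[0])*np.cos(a)+(y-p[1])*np.sin(a)-.062;lz=z+.019-.169
r=np.hypot(lx,lz);ph=np.arctan2(lz,lx);print("r",r,"phi",np.degrees(ph))
g=.043*np.array([np.cos(ph),np.sin(ph)]);
for d in np.arange(0,2.5,.2):
    q=.043*np.array([np.cos(ph-d),np.sin(ph-d)])-g
    print(round(d,1),np.round([q[0]*np.cos(a)*1e3,q[0]*np.sin(a)*1e3,q[1]*1e3],1))
```

```text
[-2.55335872  0.75852764  5.70059337] [ 0.61447036 -0.1711759   0.16354293]
r 0.040970133555036016 phi 160.69746686475423
0.0 [0. 0. 0.]
0.2 [3.6 0.5 7.8]
0.4 [ 8.6  1.3 14.7]
0.6 [14.9  2.3 20.4]
0.8 [22.3  3.4 24.8]
1.0 [30.3  4.6 27.6]
1.2 [38.7  5.8 28.8]
1.4 [47.2  7.1 28.2]
1.6 [55.4  8.3 25.9]
1.8 [62.9  9.5 22.1]
2.0 [69.6 10.5 16.8]
2.2 [75.1 11.3 10.2]
2.4 [79.2 11.9  2.7]
```

>>> {"name": "drive_tool", "arguments": {"series": [[[0.001,0,0.003],[0,0,0]],[[0.002,0,0.006],[0,0,0]],[[0.004,0.0005,0.008],[0,0,0]]]}}

```text
time: 9.0
tool_pos: [0.6169, -0.1707, 0.1697]
tool_rot: [-0.001, 0.65, 0.76, -0.001]
contact_force: [-7.9, -3.7, 2.9]
gripper_width: 0.137
```

>>> {"name": "drive_tool", "arguments": {"series": [[[0.0005,0,0.0035],[0,0,0]],[[0.0035,0.0005,0.0075],[0,0,0]],[[0.0065,0.001,0.0105],[0,0,0]],[[0.01,0.0015,0.0135],[0,0,0]]]}}

```text
time: 9.4
tool_pos: [0.6284, -0.1689, 0.1843]
tool_rot: [0.0, 0.65, 0.76, -0.0]
contact_force: [-2.8, -1.2, 2.6]
gripper_width: 0.142
```

>>> {"name": "drive_tool", "arguments": {"series": [[[0.008,0.0015,0.0042],[0,0,0]],[[0.016,0.0025,0.007],[0,0,0]],[[0.0245,0.004,0.008],[0,0,0]],[[0.0335,0.005,0.0075],[0,0,0]],[[0.042,0.0065,0.0055],[0,0,0]],[[0.049,0.0075,0.0015],[0,0,0]],[[0.056,0.0085,-0.004],[0,0,0]],[[0.06,0.009,-0.0085],[0,0,0]]]}}

```text
time: 10.2
tool_pos: [0.6902, -0.1593, 0.1751]
tool_rot: [0.001, 0.65, 0.76, 0.001]
contact_force: [5.7, 1.2, 3.3]
gripper_width: 0.14
```

Run:
```python
from h import *
p=np.load("w.npy")
s=state();a=p[2];x,y,z=s["tool_pos"]
lx=(x-p[0])*np.cos(a)+(y-p[1])*np.sin(a)-.062;lz=z+.019-.169
print("r",np.hypot(lx,lz),"phi",np.arctan2(lz,lx),"pawl",2.908-np.arctan2(lz,lx))
f=grab_frame('scene');cv2.imwrite('pics/s5.png',cv2.resize(f[200:320,220:380,::-1],None,fx=5,fy=5,interpolation=2))
```

```text
r 0.04554067644298142 phi 0.5838662892564259 pawl 2.324133710743574
```

View pics/s5.png

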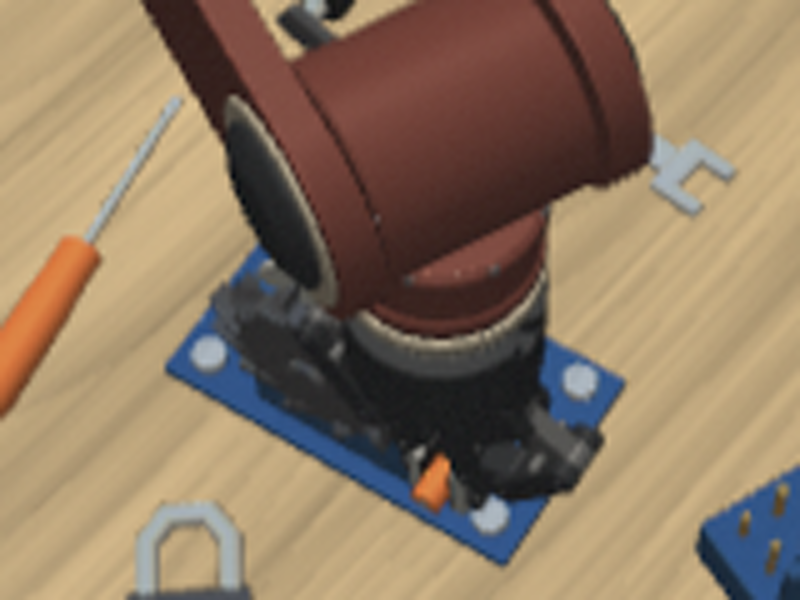

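>>> {"name": "drive_tool", "arguments": {"series": [[[0,0,0],[0,0,0]],[[0,0,0],[0,0,0]],[[0,0,0],[0,0,0]],[[0,0,0.02],[0,0,0]],[[0,0,0.06],[0,0,0]],[[0,0,0.11],[0,0,0]],[[-0.02,0.02,0.15],[0,0,0]],[[-0.05,0.05,0.165],[0,0,0]]], "fingers": -0.2}}

```text
time: 11.05
tool_pos: [0.639, -0.1109, 0.3452]
tool_rot: [0.003, 0.65, 0.76, 0.001]
contact_force: [0.2, -0.3, 1.2]
gripper_width: 0.596
```

Run:
```python
from h import *
print(state()['tool_pos'],state()['time'])
f=grab_frame("wrist");cv2.imwrite("pics/w6.png",f[:,:,::-1])
f=grab_frame('scene');cv2.imwrite('pics/s6.png',cv2.resize(f[200:320,220:380,::-1],None,fx=5,fy=5,interpolation=2))
print([(np.round(d["location"],3),round(d["confidence"],2)) for d in place_of("scene","handle")[:2]])
```

```text
[ 0.63895465 -0.11090458  0.34522506] 11.05
[(array([0.429, 0.422, 0.   ]), 0.65), (array([ 0.416, -0.133,  0.002]), 0.44)]
```

View pics/w6.png

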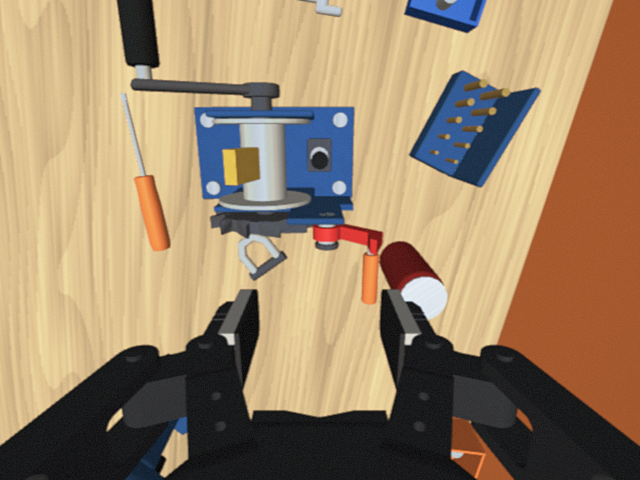

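View pics/s6.png

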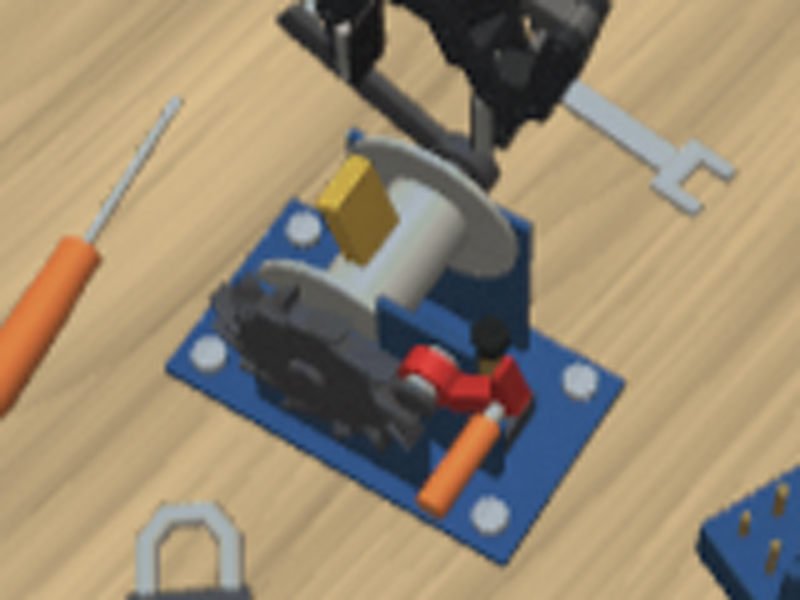

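Pawl is parked on its +x stop (grip near (460,465) in the crop), drum unmoved. Going back to the handle.

>>> {"name": "drive_tool", "arguments": {"series": [[[-0.035,0.03,0],[0,0,0]],[[-0.07,0.06,0],[0,0,0]],[[-0.105,0.09,0],[0,0,0]],[[-0.14,0.12,0],[0,0,0]],[[-0.166,0.143,0],[0,0,0]],[[-0.166,0.143,0],[0,0,0]],[[-0.166,0.143,-0.03],[0,0,0]],[[-0.166,0.143,-0.07],[0,0,0]]]}}

```text
time: 12.0
tool_pos: [0.4735, 0.0325, 0.2707]
tool_rot: [0.002, 0.65, 0.76, 0.001]
contact_force: [0.6, -0.2, -0.3]
gripper_width: 0.601
```

>>> {"name": "drive_tool", "arguments": {"series": [[[0,0,-0.04],[0,0,0]],[[0,0,-0.08],[0,0,0]],[[0,0,-0.105],[0,0,0]],[[0,0,-0.12],[0,0,0]],[[0,0,-0.128],[0,0,0]],[[0,0,-0.128],[0,0,0]],[[0,0,-0.128],[0,0,0]]]}}

```text
time: 12.7
tool_pos: [0.4731, 0.0329, 0.1434]
tool_rot: [0.001, 0.65, 0.76, 0.001]
contact_force: [0.5, 0.3, 0.4]
gripper_width: 0.599
```

Run:
```python
from h import *
print(state()['tool_pos'],state()['time'])
f=grab_frame("wrist");cv2.imwrite("pics/w7.png",f[:,:,::-1])
```

```text
[0.47311375 0.0329306  0.14342587] 12.7
```

View pics/w7.png

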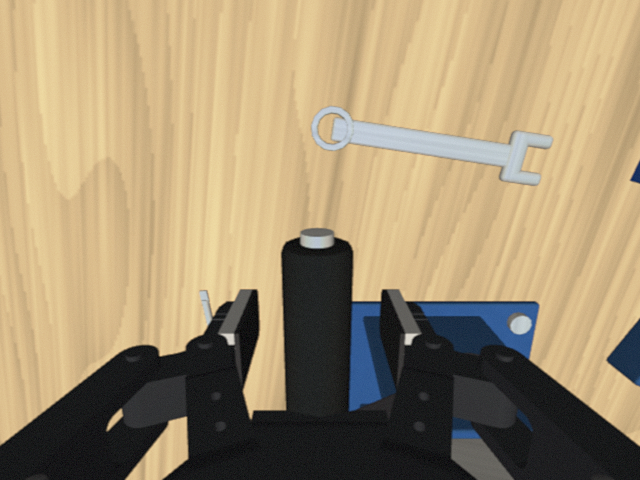

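>>> {"name": "drive_tool", "arguments": {"series": [[[0,0,0.003],[0,0,0]],[[0,0,0.003],[0,0,0]],[[0,0,0.003],[0,0,0]],[[0,0,0.003],[0,0,0]],[[0,0,0.003],[0,0,0]]], "fingers": 1}}

```text
time: 13.25
tool_pos: [0.4721, 0.033, 0.1467]
tool_rot: [0.0, 0.65, 0.76, -0.0]
contact_force: [-4.5, -0.8, 6.7]
gripper_width: 0.285
```

Run:
```python
from ang import *
ang()
a=p[2];t0=-1.033
for t in np.r_[np.arange(-1.033,.55,.1)]:
    q=.1*np.array([np.sin(t)-np.sin(t0),np.cos(t)-np.cos(t0)])
    print(round(t+.798,2),np.round([q[0]*np.cos(a)*1e3,q[0]*np.sin(a)*1e3,q[1]*1e3],1))
```

```text
t 13.25 tcp [0.4721 0.033  0.1467] r 0.1007 th -1.044 drum -0.246 F [-4.5 -0.8  6.7] Ftan_back 3.5 Frad 7.3
-0.23 [0. 0. 0.]
-0.13 [5.5 0.8 8.3]
-0.03 [11.8  1.8 16. ]
0.07 [18.8  2.8 23.1]
0.17 [26.4  4.  29.4]
0.26 [34.7  5.2 34.9]
0.36 [43.4  6.5 39.5]
0.46 [52.6  7.9 43.3]
0.56 [62.1  9.3 46.1]
0.66 [71.8 10.8 47.9]
0.76 [81.7 12.3 48.7]
0.86 [91.5 13.8 48.6]
0.96 [101.4  15.3  47.4]
1.06 [111.   16.7  45.2]
1.16 [120.4  18.1  42.1]
1.26 [129.4  19.5  38.1]
```

>>> {"name": "drive_tool", "arguments": {"series": [[[0.005,0.001,0.0085],[0,0,0]],[[0.0115,0.002,0.0165],[0,0,0]],[[0.0185,0.003,0.0235],[0,0,0]],[[0.026,0.004,0.03],[0,0,0]],[[0.0345,0.005,0.0355],[0,0,0]],[[0.043,0.0065,0.0405],[0,0,0]],[[0.0525,0.008,0.0445],[0,0,0]],[[0.062,0.0095,0.0475],[0,0,0]]]}}

```text
time: 14.05
tool_pos: [0.5327, 0.0425, 0.1958]
tool_rot: [-0.001, 0.65, 0.76, -0.002]
contact_force: [-13.2, -1.5, 14.0]
gripper_width: 0.28
```

```bash
python3 -c "
from ang import *
ang()"
```

```text
t 14.05 tcp [0.5327 0.0425 0.1958] r 0.103 th -0.252 drum 0.546 F [-13.2  -1.5  14. ] Ftan_back -9.3 Frad 16.8
```

>>> {"name": "drive_tool", "arguments": {"series": [[[0.01,0.0015,0.003],[0,0,0]],[[0.0195,0.003,0.005],[0,0,0]],[[0.0295,0.0045,0.0055],[0,0,0]],[[0.0395,0.006,0.0045],[0,0,0]],[[0.049,0.007,0.0025],[0,0,0]],[[0.0585,0.0085,-0.001],[0,0,0]],[[0.0585,0.0085,-0.001],[0,0,0]]]}}

```text
time: 14.75
tool_pos: [0.594, 0.0521, 0.1932]
tool_rot: [0.001, 0.65, 0.76, 0.002]
contact_force: [1.2, 2.0, 3.4]
gripper_width: 0.28
```

Run:
```python
from ang import *
ang()
a=p[2];t0=1.16-.798
for t in t0+np.arange(0,.61,.05):
    q=.1*np.array([np.sin(t)-np.sin(t0),np.cos(t)-np.cos(t0)])
    print(round(t+.798,2),np.round([q[0]*np.cos(a)*1e3,q[0]*np.sin(a)*1e3,q[1]*1e3],1))
```

```text
t 14.75 tcp [0.594  0.0521 0.1932] r 0.1038 th 0.358 drum 1.156 F [1.2 2.  3.4] Ftan_back 0.2 Frad 3.7
1.16 [0. 0. 0.]
1.21 [ 4.6  0.7 -1.9]
1.26 [ 9.1  1.4 -4. ]
1.31 [13.4  2.  -6.3]
1.36 [17.7  2.7 -8.9]
1.41 [ 21.8   3.3 -11.7]
1.46 [ 25.8   3.9 -14.6]
1.51 [ 29.6   4.5 -17.8]
1.56 [ 33.2   5.  -21.2]
1.61 [ 36.7   5.5 -24.7]
1.66 [ 40.    6.  -28.4]
1.71 [ 43.2   6.5 -32.3]
1.76 [ 46.1   6.9 -36.3]
```

>>> {"name": "drive_tool", "arguments": {"series": [[[0.0045,0.0005,-0.002],[0,0,0]],[[0.009,0.0015,-0.004],[0,0,0]],[[0.0135,0.002,-0.0065],[0,0,0]],[[0.0175,0.0025,-0.009],[0,0,0]],[[0.0195,0.003,-0.0105],[0,0,0]]]}}

```text
time: 15.25
tool_pos: [0.613, 0.0551, 0.1835]
tool_rot: [0.001, 0.65, 0.76, 0.001]
contact_force: [-3.2, 2.7, 7.8]
gripper_width: 0.283
```

```bash
python3 -c "
from ang import *
ang()"
```

```text
t 15.25 tcp [0.613  0.0551 0.1835] r 0.1036 th 0.566 drum 1.364 F [-3.2  2.7  7.8] Ftan_back -6.5 Frad 5.1
```

>>> {"name": "drive_tool", "arguments": {"series": [[[0.001,0,-0.0005],[0,0,0]],[[0.002,0.0005,-0.0015],[0,0,0]],[[0.003,0.0005,-0.002],[0,0,0]],[[0.004,0.0005,-0.003],[0,0,0]]]}}

```text
time: 15.65
tool_pos: [0.617, 0.0557, 0.1807]
tool_rot: [0.001, 0.65, 0.76, 0.002]
contact_force: [-3.9, 2.1, 8.3]
gripper_width: 0.283
```

```bash
python3 -c "
from ang import *
ang()"
```

```text
t 15.65 tcp [0.617  0.0557 0.1807] r 0.1036 th 0.613 drum 1.411 F [-3.9  2.1  8.3] Ftan_back -7.7 Frad 4.7
```

>>> {"name": "drive_tool", "arguments": {"series": [[[0.0008,0.0001,-0.0006],[0,0,0]],[[0.0016,0.0002,-0.0012],[0,0,0]],[[0.0024,0.0003,-0.0018],[0,0,0]]]}}

```text
time: 15.95
tool_pos: [0.6194, 0.0561, 0.1789]
tool_rot: [0.001, 0.649, 0.76, 0.002]
contact_force: [-2.4, 3.7, 8.0]
gripper_width: 0.285
```

```bash
python3 -c "
from ang import *
ang()"
```

```text
t 15.95 tcp [0.6194 0.0561 0.1789] r 0.1036 th 0.642 drum 1.44 F [-2.4  3.7  8. ] Ftan_back -6.3 Frad 5.3
```

>>> {"name": "drive_tool", "arguments": {"series": [[[0.0008,0.0001,-0.0006],[0,0,0]],[[0.0016,0.0002,-0.0012],[0,0,0]],[[0.0024,0.0003,-0.0018],[0,0,0]]]}}

```text
time: 16.25
tool_pos: [0.6218, 0.0565, 0.177]
tool_rot: [0.001, 0.649, 0.76, 0.002]
contact_force: [-2.3, 4.1, 6.9]
gripper_width: 0.282
```

```bash
python3 -c "
from ang import *
ang()"
```

```text
t 16.25 tcp [0.6218 0.0565 0.177 ] r 0.1035 th 0.672 drum 1.47 F [-2.3  4.1  6.9] Ftan_back -5.6 Frad 4.3
```

>>> {"name": "drive_tool", "arguments": {"series": [[[0.0008,0.0001,-0.0006],[0,0,0]],[[0.0015,0.0002,-0.0013],[0,0,0]],[[0.0023,0.0003,-0.0019],[0,0,0]]]}}

```text
time: 16.55
tool_pos: [0.624, 0.0568, 0.1751]
tool_rot: [0.0, 0.649, 0.76, 0.002]
contact_force: [-1.7, 4.0, 7.5]
gripper_width: 0.282
```

```bash
python3 -c "
from ang import *
ang()"
```

```text
t 16.55 tcp [0.624  0.0568 0.1751] r 0.1035 th 0.701 drum 1.499 F [-1.7  4.   7.5] Ftan_back -5.6 Frad 5.0
```

>>> {"name": "drive_tool", "arguments": {"series": [[[0.0008,0.0001,-0.0006],[0,0,0]],[[0.0015,0.0002,-0.0013],[0,0,0]],[[0.0023,0.0003,-0.0019],[0,0,0]]]}}

```text
time: 16.85
tool_pos: [0.6263, 0.0572, 0.1731]
tool_rot: [0.0, 0.649, 0.76, 0.002]
contact_force: [-2.8, 4.3, 6.9]
gripper_width: 0.28
```

```bash
python3 -c "
from ang import *
ang()"
```

```text
t 16.85 tcp [0.6263 0.0572 0.1731] r 0.1034 th 0.73 drum 1.528 F [-2.8  4.3  6.9] Ftan_back -6.2 Frad 3.7
```

>>> {"name": "drive_tool", "arguments": {"series": [[[0.0007,0.0001,-0.0007],[0,0,0]],[[0.0014,0.0002,-0.0013],[0,0,0]],[[0.0022,0.0002,-0.002],[0,0,0]]]}}

```text
time: 17.15
tool_pos: [0.6284, 0.0575, 0.171]
tool_rot: [0.0, 0.649, 0.76, 0.002]
contact_force: [-2.9, 3.9, 6.0]
gripper_width: 0.281
```

```bash
python3 -c "
from ang import *
ang()"
```

```text
t 17.15 tcp [0.6284 0.0575 0.171 ] r 0.1034 th 0.759 drum 1.557 F [-2.9  3.9  6. ] Ftan_back -5.8 Frad 2.8
```

>>> {"name": "drive_tool", "arguments": {"series": [[[0.0007,0.0001,-0.0007],[0,0,0]],[[0.0014,0.0002,-0.0013],[0,0,0]],[[0.0022,0.0002,-0.002],[0,0,0]]]}}

```text
time: 17.45
tool_pos: [0.6305, 0.0578, 0.1689]
tool_rot: [0.0, 0.649, 0.76, 0.002]
contact_force: [-2.7, 5.3, 6.3]
gripper_width: 0.281
```

```bash
python3 -c "
from ang import *
ang()
f=grab_frame('scene');cv2.imwrite('pics/s8.png',cv2.resize(f[200:320,220:380,::-1],None,fx=5,fy=5,interpolation=2))
f=grab_frame('wrist');cv2.imwrite('pics/w8.png',f[:,:,::-1])
ang()"
```

```text
t 17.45 tcp [0.6305 0.0578 0.1689] r 0.1033 th 0.788 drum 1.586 F [-2.7  5.3  6.3] Ftan_back -5.8 Frad 3.1
t 17.55 tcp [0.6306 0.0578 0.1687] r 0.1033 th 0.79 drum 1.588 F [-1.8  4.9  5.7] Ftan_back -4.8 Frad 3.3
```

View pics/s8.png

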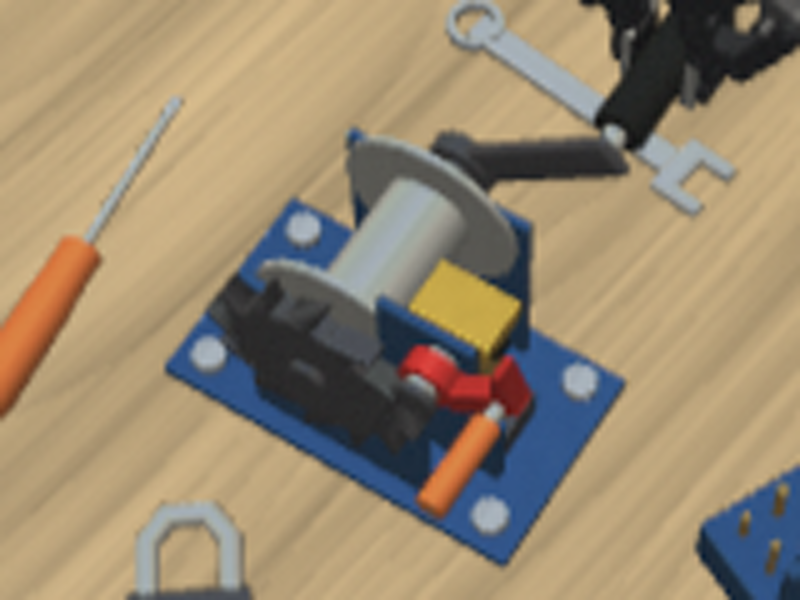

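The lug (470,305 in the crop) is almost level above the stud; no rise in force yet. Continuing in small steps.

>>> {"name": "drive_tool", "arguments": {"series": [[[0.0007,0.0001,-0.0007],[0,0,0]],[[0.0013,0.0001,-0.0014],[0,0,0]],[[0.002,0.0002,-0.0021],[0,0,0]]]}}

```text
time: 17.85
tool_pos: [0.6325, 0.0581, 0.1667]
tool_rot: [-0.0, 0.649, 0.76, 0.002]
contact_force: [-2.6, 4.7, 6.6]
gripper_width: 0.279
```

```bash
python3 -c "
from ang import *
ang()"
```

```text
t 17.85 tcp [0.6325 0.0581 0.1667] r 0.1033 th 0.817 drum 1.615 F [-2.6  4.7  6.6] Ftan_back -6.0 Frad 3.2
```

>>> {"name": "drive_tool", "arguments": {"series": [[[0.0007,0.0001,-0.0007],[0,0,0]],[[0.0013,0.0001,-0.0014],[0,0,0]],[[0.0013,0.0001,-0.0014],[0,0,0]]]}}

```text
time: 18.15
tool_pos: [0.6335, 0.0583, 0.1656]
tool_rot: [-0.0, 0.649, 0.76, 0.002]
contact_force: [-4.4, 5.1, 7.3]
gripper_width: 0.285
```

```bash
python3 -c "
from ang import *
ang()"
```

```text
t 18.15 tcp [0.6335 0.0583 0.1656] r 0.1033 th 0.832 drum 1.63 F [-4.4  5.1  7.3] Ftan_back -7.8 Frad 2.2
```

>>> {"name": "drive_tool", "arguments": {"series": [[[0.0004,0.0001,-0.0004],[0,0,0]],[[0.0007,0.0001,-0.0007],[0,0,0]],[[0.0007,0.0001,-0.0007],[0,0,0]]]}}

```text
time: 18.45
tool_pos: [0.6338, 0.0583, 0.1651]
tool_rot: [-0.001, 0.649, 0.76, 0.001]
contact_force: [-6.2, 5.1, 9.0]
gripper_width: 0.285
```

```bash
python3 -c "
from ang import *
ang()
for i in range(3): grab_frame('top');ang()"
```

```text
t 18.45 tcp [0.6338 0.0583 0.1651] r 0.1032 th 0.837 drum 1.635 F [-6.2  5.1  9. ] Ftan_back -10.3 Frad 2.1
t 18.5 tcp [0.6338 0.0583 0.1651] r 0.1032 th 0.837 drum 1.635 F [-5.7  4.5 10.1] Ftan_back -10.8 Frad 3.0
t 18.55 tcp [0.6339 0.0583 0.1652] r 0.1033 th 0.837 drum 1.635 F [-5.9  5.   8.3] Ftan_back -9.6 Frad 1.8
t 18.6 tcp [0.6338 0.0583 0.1651] r 0.1032 th 0.837 drum 1.635 F [-6.5  5.4  9. ] Ftan_back -10.5 Frad 1.9
```

>>> {"name": "drive_tool", "arguments": {"series": [[[0.0003,0.0001,-0.0003],[0,0,0]],[[0.0006,0.0001,-0.0006],[0,0,0]],[[0.0006,0.0001,-0.0006],[0,0,0]]]}}

```text
time: 18.9
tool_pos: [0.6342, 0.0584, 0.1647]
tool_rot: [-0.001, 0.649, 0.76, 0.001]
contact_force: [-7.3, 4.0, 10.8]
gripper_width: 0.284
```

```bash
python3 -c "
from ang import *
ang()
for i in range(4): grab_frame('top');ang()"
```

```text
t 18.9 tcp [0.6342 0.0584 0.1647] r 0.1032 th 0.842 drum 1.64 F [-7.3  4.  10.8] Ftan_back -12.5 Frad 2.3
t 18.95 tcp [0.6342 0.0584 0.1647] r 0.1032 th 0.842 drum 1.64 F [-8.  5. 11.] Ftan_back -13.0 Frad 2.0
t 19.0 tcp [0.6342 0.0584 0.1647] r 0.1032 th 0.842 drum 1.64 F [-7.6  5.2 11. ] Ftan_back -12.7 Frad 2.2
t 19.05 tcp [0.6342 0.0584 0.1648] r 0.1032 th 0.842 drum 1.64 F [-6.8  4.5  9.7] Ftan_back -11.3 Frad 2.0
t 19.1 tcp [0.6342 0.0584 0.1647] r 0.1032 th 0.842 drum 1.64 F [-7.5  4.8 10.7] Ftan_back -12.4 Frad 2.2
```

Contact found: the push is about 6.6 N above the free 5.8 N, so roughly 12 N on the stud. Releasing and backing off straight up.

>>> {"name": "drive_tool", "arguments": {"series": [[[0,0,0],[0,0,0]],[[0,0,0],[0,0,0]],[[0,0,0],[0,0,0]],[[0,0,0],[0,0,0]],[[0,0,0.015],[0,0,0]],[[0,0,0.05],[0,0,0]],[[0,0,0.1],[0,0,0]],[[0,0,0.15],[0,0,0]]], "fingers": -0.5}}

```text
time: 19.9
tool_pos: [0.634, 0.0567, 0.3139]
tool_rot: [-0.0, 0.65, 0.76, -0.0]
contact_force: [1.4, -0.0, 0.5]
gripper_width: 0.752
```

>>> {"name": "drive_tool", "arguments": {"series": [[[-0.04,0.02,0.02],[0,0,0]],[[-0.08,0.04,0.04],[0,0,0]],[[-0.12,0.06,0.04],[0,0,0]],[[-0.16,0.08,0.04],[0,0,0]],[[-0.2,0.1,0.04],[0,0,0]],[[-0.2,0.1,0.04],[0,0,0]]]}}

```text
time: 20.5
tool_pos: [0.4314, 0.1585, 0.354]
tool_rot: [0.001, 0.648, 0.761, 0.002]
contact_force: [-0.4, -0.6, 0.5]
gripper_width: 0.747
```

Run:
```python
from h import *
f=grab_frame('scene');cv2.imwrite('pics/s9.png',cv2.resize(f[180:330,200:400,::-1],None,fx=4,fy=4,interpolation=2))
p=np.load("w.npy")
print([(np.round(d["location"],3),round(d["confidence"],2)) for d in place_of("scene","handle")[:2]])
for t in (.80,.84,.87): print(t,W(p[:3],[.1*np.sin(t),.12,.115+.1*np.cos(t)]))
for k in ["screwdriver","wrench","shackle","oil_can"]: print(k,[np.round(d["location"],3) for d in place_of("scene",k)[:1]])
f=grab_frame('wrist');cv2.imwrite('pics/w9.png',f[:,:,::-1])
print(state()["time"],state()["contact_force"])
```

```text
[(array([0.627, 0.049, 0.182]), 0.75), (array([ 0.572, -0.078, -0.   ]), 0.55)]
0.8 [[0.63005608 0.05041366 0.18467067]]
0.84 [[0.63275437 0.05081991 0.18174628]]
0.87 [[0.63470101 0.051113   0.17948265]]
screwdriver [array([ 0.418, -0.131, -0.002])]
wrench [array([ 0.546,  0.112, -0.001])]
shackle [array([ 0.574, -0.22 ,  0.   ])]
oil_can [array([ 0.772, -0.197,  0.004])]
20.85 [-0.48382452  0.32784023 -0.37961017]
```

View pics/s9.png

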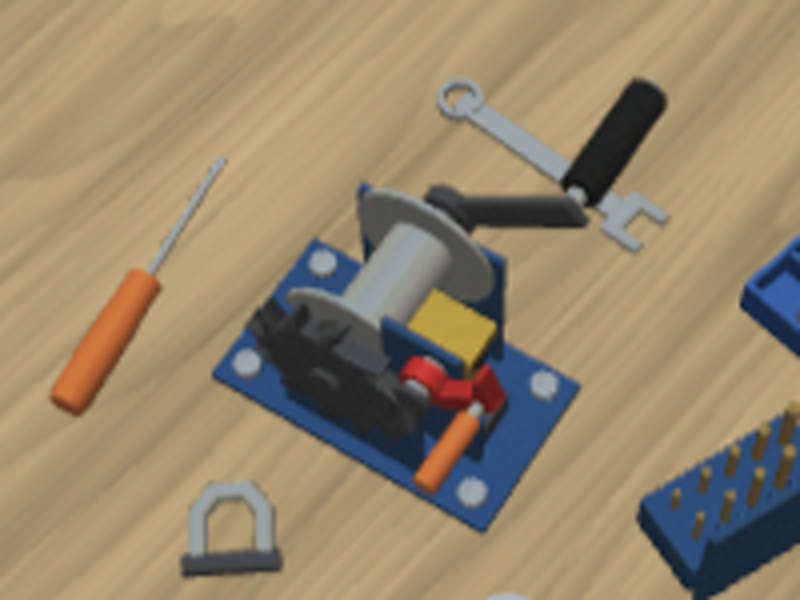

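View pics/w9.png

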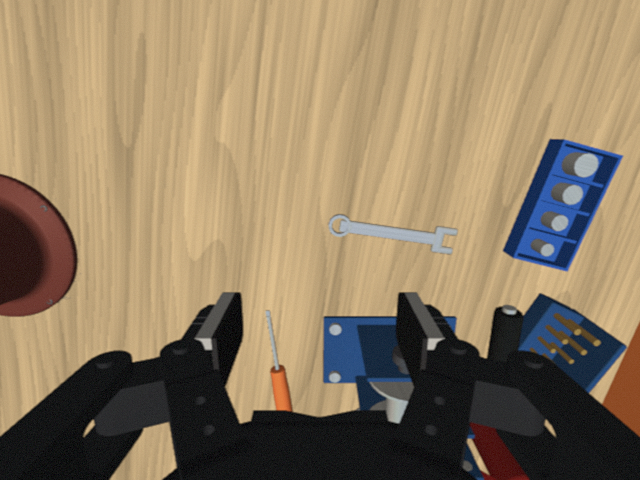

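Run:
```python
from h import *
a=cv2.imread('pics/s8.png'); a=cv2.resize(a,(160,120),interpolation=cv2.INTER_AREA) # x220,y200
b=cv2.imread('pics/s9.png'); b=cv2.resize(b,(200,150),interpolation=cv2.INTER_AREA)[20:140,20:180] # x200,y180 -> same window
A=cv2.cvtColor(a,cv2.COLOR_BGR2GRAY).astype(np.float32);B=cv2.cvtColor(b,cv2.COLOR_BGR2GRAY).astype(np.float32)
def tr(x0,x1,y0,y1):
    t=A[y0:y1,x0:x1]; S=4
    T=cv2.resize(t,None,fx=8,fy=8,interpolation=2);I=cv2.resize(B[y0-S:y1+S,x0-S:x1+S],None,fx=8,fy=8,interpolation=2)
    m=cv2.matchTemplate(I,T,cv2.TM_CCOEFF_NORMED);_,v,_,l=cv2.minMaxLoc(m);return (np.array(l)/8-S),v
# lug crop px ~ (80..106,52..75); arm end (108..127,24..38)
print("lug",tr(80,106,51,76),"armend",tr(108,124,26,36),"frame",tr(20,60,58,95),"bolt",tr(85,125,80,110))
p=np.load("w.npy");cm=camera_model("scene")
for d in (1.58,1.61,1.64,1.67):
    t=d-.798; L=d-.0
    print(d,"handle-root",np.round(proj(cm,W(p[:3],[.1*np.sin(t),.07,.115+.1*np.cos(t)]))-[220,200],2),"lugtip",np.round(proj(cm,W(p[:3],[.064*np.sin(L),-.015,.115+.064*np.cos(L)]))-[220,200],2))
```

```text
lug (array([0.   , 0.375]), 0.9910023808479309) armend (array([1.125, 1.375]), 0.9632347226142883) frame (array([0., 0.]), 0.9987433552742004) bolt (array([0., 0.]), 0.999557614326477)
1.58 handle-root [[119.65  28.63]] lugtip [[96.71 71.05]]
1.61 handle-root [[120.43  29.57]] lugtip [[96.7  71.42]]
1.64 handle-root [[121.18  30.5 ]] lugtip [[96.66 71.78]]
1.67 handle-root [[121.9   31.44]] lugtip [[96.6  72.12]]
```

```bash
python3 -c "
from plant import *
print(job_done(),state()['time'])"
```

```text
the job is handed in; nothing more can be done
the job is handed in; nothing more can be done
```

I did the job in the order asked and handed it in at about 21 s; the interface reports no verdict.

- **Easing the crank:** I turned the crank forward about 0.235 rad, measured from the tool position. That is inside the 0.16–0.35 rad window.
- **Flipping the pawl:** It came out without jamming and I swung it over to about 2.3 rad before letting go. The later pictures show it lying over on its parked side. The highest tool force I read on the pawl was about 9 N, mostly sideways from my arc being slightly off the pivot circle. Readings were only taken at the end of each move.
- **Pressing the stud:** I cranked backward and felt contact at about 1.62–1.63 rad. The handle force rose from 5.8 N free-turning to about 12.4 N, which is roughly 12 N on the stud. I then opened the gripper and lifted clear.

**Last checks:**
- **Drum:** Comparing pictures from before contact and after release, the crank had turned about 0.045–0.05 rad, against 0.052 rad by the tool. So there was little or no springback, though this can't resolve a loss of a few newtons on the stud.
- **Bystanders:** The screwdriver, spanner, shackle and oil can were within measurement error of where they started. I did not measure the other four again; the arm did not work near them.
- **Disagreement:** The tool's measured radius read about 3 mm too large while cranking back. The handle had slid a little in the pads, so the drum angles given here may be about 0.02 rad low.

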